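# Mesh the dial drive on the tuning jig and set the pointer

### The job

On the dial-drive jig, ease the black push-and-turn knob down while rocking it until its hidden dog teeth drop into mesh with the dial and the knob is fully home; never force the teeth. Then, with the drive in mesh, turn the dial until its pointer lines up with the index post, and let go, leaving the knob down. Leave everything else on the bench where it is.

Things in the scene. Friction and masses are not known exactly. Their poses are not given: they have to be found in the camera images.
- knob_grip (a point): Point on the knob's vertical axis, in its grip bar: an upright black bar 54 long, 14 thick, 36 mm tall on a solid round flange 68 mm across. 14 mm below the bar's top, 22 above the flange; 106 mm above the bench raised, 95 home. x along the bar, y across its thickness (pinch so, from above), z up. Within 100 mm of the axis all but the knob is below 68 mm height. Turns and moves with the knob.
- push (a joint): Knob travel straight down, m: 0 raised, 0.011 home on a solid stop that does not load the teeth. 3 N of friction holds it where left. Tooth tips meet at 0.004; then, unmeshed, the dial's sprung dogs give way: 6 N plus 2 N per mm, all on the teeth (17 N at 0.0095), and lift the knob back when let go. Meshed, it goes on freely to the stop.
- turn (a joint): Turning of the knob about its vertical axis, rad, counter-clockwise from above positive; no stop in reach; 0.01 N m of friction. It turns the dial only when the teeth are meshed (with about 0.15 rad of play).
- dial (a joint): Turning of the dial about the same axis, rad, counter-clockwise from above positive; 0 when the pointer lines up with the index post. Starts 0.65 to 1.0 (so the dial must be turned clockwise). 0.10 N m of friction keeps it where it is left.
- knob_dogs: Three steel dog teeth 120 degrees apart under the knob's flange, hidden by its skirt; turns and moves with the knob. Each is 8 mm wide, 8 mm tall, 18 to 28 mm from the axis. Origin on the axis, at bench height with the knob raised; own z up.
- dial_dogs: Sprung carrier of the dial's six steel teeth (8 mm wide and tall, 60 degrees apart, 18 to 28 mm from the axis), under the knob, hidden. Turns with the dial, but its teeth stand at an unknown angle: find by feel, turning the knob up to 60 degrees under light push. They mesh within 0.075 rad of a gap's middle; never so at the start. Teeth bear 15 N at most. Origin on the axis at bench height.
- pointer_tip (a point): Outer end of the pointer, a dark steel rib 26 mm long and 4 mm wide standing 6 mm high at the rim of the flat gold dial plate (132 mm across, 50 mm above the bench); the point is 69 mm from the axis and 56 mm above the bench.
- index_post (a point): Inner face of the index post, a steel post 6 mm wide and 8 mm deep beside the dial's rim on the grey casting, top 67 mm above the bench; the point is 73 mm from the axis and 62 mm above the bench. Own axes are the jig's.
- jig: The dial-drive jig, fixed to the bench: a grey casting 170 x 170 x 40 mm with the dial and the knob on it. Origin: centre of its underside, on the knob's axis; own x towards the index post, z up.
- bulb_holder: Bystander: brass twist-fit bulb holder, 32 mm across, 44 mm tall, upright. Origin under its centre.
- bracket: Bystander: L-shaped steel chassis bracket 70 x 35 x 43 mm. Origin under the centre of its foot.
- spare_gear: Bystander: brass gear 52 mm across, 22 mm tall with its hub. Origin under its centre.
- screwdriver: Bystander: screwdriver 170 mm long, lying.
- spare_plate: Bystander: gold plate 120 x 75 x 4 mm lying flat. Origin under its centre.
- screw_jar: Bystander: closed glass jar 56 mm across, 60 mm tall. Origin under its centre.
- parts_tray: Bystander: open steel tray 130 x 90 x 30 mm. Origin under its centre.

How it is judged:
By the outcome, as a careful person would: the job done as asked, in the order asked, and still so for the second after the job is handed in, with the robot touching nothing.
It also fails if it takes over 72 s, if anything falls off the work surface, if the arm or the gripper's body presses on something with over 40 N, if the wrist force passes 120 N, or if a joint passes its speed limit or range.

### The arm

A 6-joint arm with a two-finger parallel gripper is mounted at the origin on the work surface. World frame = base frame: x ahead of the robot, y to its left, z up, the work surface at z = 0. Lengths are in m, angles in degrees, forces in N, time in s.
With the tool pointing down it reaches from about 0.4 to 0.825 m from the base axis. Payload 7 kg.
Tool frame: the origin (TCP) lies midway between the tips of the shut fingers; the grasp point (between the pads) lies 19 mm behind it (r.grip_point_offset is the z of the grasp point in the tool frame, in m); z points along the fingers, y is the line along which they close (so a half turn about z gives the same grasp; the last joint's range is limited). The gripper opens to 88 mm and grips with 3 to 60 N. Pads are 19 mm wide; open, the fingers measure 130 mm over their backs; the gripper's body (78 mm by 193 mm) begins 47 mm behind the grasp point.
Start: joints at [86.293, 20.546, 0.682, 0, -70.136, -16.507], TCP at [0.233, 0.633, 0.227] pointing down, gripper open.
Joint ranges: [-176.03, 176.03], [-82.01, 121.73], [-58.28, 71.71], [-173.87, 95.51], [-174.79, -0.11], [-173.66, 173.66]. Speed limits (degrees/s): [136.94, 136.94, 172.46, 180, 180, 180].

### API

Orientations are given as [roll, pitch, yaw] about the fixed x, y, z axes, in that order (R = Rz(yaw) Ry(pitch) Rx(roll)).
In Python, from plant import r, viewer, recognise, outline_of, pinpoint gives the robot as it stands.
- The arm moves only by the tool move_arm, never from a script. Its argument "targets" is a list of rows, each a list of 2 entries, a list of its own where there are three numbers: the shift along the tool's x, y, z in cm, then the turn, a rotation vector about the tool's x, y, z in rad. A call has 1 to 5 rows; each row is the pose to reach, as a shift and turn from the pose commanded when the call began, along the tool's axes at that moment; what a row does not reach only later rows make up. A row lasts 1/8 s, in which the tool goes at most 62.5 mm and 10.7 degrees, less where a joint would pass 70% of its speed; a pose out of reach is approached as far as the arm can. A call with a gripper value outside its range is refused whole. "jaw" is the finger opening in cm, from 0 to 8.76, set as the call begins (left out, the last holds). The fingers move at their own pace and stop on an object; "squeeze" is the grip in N (left out, the last holds). Time passes only in rows, so rows that repeat a pose let the fingers close. It gives the time, the measured TCP pose, the force, the opening and the grip force at its end, in the units of the state.
- r.get_state(): the state, without advancing time (a new reading comes with each control period).
- viewer.capture(name): name is "scene" or "top"; returns a dict with "image" (420x560x3 uint8, blue, green, red), "intrinsics" (3x3 intrinsics, pixels), "camera_from_world" (4x4, takes a point from world to camera coordinates). Camera axes: x right, y up, looking along -z (the intrinsics and any distortion apply to the point x, -y, -z); pixel columns grow to the right and rows downward; lengths in m; the calibration is good to about 2 mm. A picture is of the moment at which its call begins. There is no depth.
- r.close_job(): hands the job in; it is judged then, once.
Trained networks look in the newest picture that a camera, given by its name, has taken for a name from the list of things; names that differ only in an ending like _2 or _b are one class to them, and where a whole thing is asked for, a point or a joint stands for the part that bears it (a point fixed in the world has none). Each returns a list of dicts, best first, with "score" (0 to 1); they miss things now and then, are a little off and sometimes report something else, mostly with a low value. They report only what shows in the picture. A call takes as long as a camera call.
- recognise(label, camera): "box" ([left, top, right, bottom] in pixels, round what is visible of it).
- outline_of(label, camera): "mask" (420x560 bool, what is visible of it) and "box" ([left, top, right, bottom] in pixels, round what is visible of it).
- pinpoint(label, camera): "location" ([row, column] in pixels: a listed point, or the origin of a listed thing).
The state is a dict: "time_s": time; "joints": joint angles; "qd": joint speeds; "joint_torque": joint torques, N m; "tcp_pos": TCP position; "eef_rot": TCP orientation; "contact_force": force on the tool from outside, world axes, zero at the start; "moment": the same for the moment, N m; "gripper_width": finger opening in m; "gripper_force": force on a finger pad.
Only numpy, scipy, OpenCV 4.12 (cv2) and the standard library are available. Lean on these libraries where they do the work, as an engineer would, in place of code of your own. Each camera call takes 0.05 s, during which the arm holds its last target. There are 200 camera calls.

## Working session

There is one attempt and no reset: what is moved stays moved. The work goes in short steps, Python scripts to look and compute and a tool call to move; the robot and the scene stay as the last step left them, time stands still between calls to the robot, and variables do not carry over. Pictures are saved under pics/ and viewed, at most 10 in all, crops included, and the job is handed in when it is done.

Besides the shell and the picture viewer there is one more tool, called after ">>>" by a JSON object that holds its "fn" and its "kwargs". move_arm: Moves the arm, as the interface text tells. Its arguments: {"type":"object","properties":{"targets":{"type":"array","items":{"type":"array"}},"jaw":{"type":"number"},"squeeze":{"type":"number"}},"required":["targets"]}

```bash
mkdir -p pics
cat > h.py <<'E'
import numpy as np, cv2
from plant import r, viewer, recognise, outline_of, pinpoint
def ray(c,row,col):
    K=c["intrinsics"];T=np.array(c["camera_from_world"])
    d=np.linalg.inv(K)@np.array([col,row,1.]);d=np.array([d[0],-d[1],-d[2]])
    R=T[:3,:3];return -R.T@T[:3,3],R.T@d
def atz(c,rc,z):
    o,d=ray(c,*rc);return (o+d*(z-o[2])/d[2])[:2]
def px(c,p):
    K=c["intrinsics"];T=np.array(c["camera_from_world"]);q=T[:3,:3]@p+T[:3,3];q=K@np.array([q[0],-q[1],-q[2]]);return q[:2]/q[2]
E
python3 - <<'E'
from h import *
np.set_printoptions(precision=4,suppress=True)
ims=[]
for cam in("top","scene"):
    c=viewer.capture(cam);ims.append(c["image"])
    cv2.imwrite(f"pics/{cam}0.png",c["image"])
    for l,z in(("knob_grip",.106),("pointer_tip",.056),("index_post",.062),("jig",0)):
        for q in pinpoint(l,cam)[:2]: print(cam,l,q["score"],np.array(q["location"]),atz(c,q["location"],z))
    for q in outline_of("knob_grip",cam)[:1]: print(cam,"outline",q["score"],q["box"])
s=r.get_state();print(s)
E
```

```text
top knob_grip 0.6 [215.7 272.5] [0.4932 0.0167]
top pointer_tip 0.63 [210.6 253.2] [0.5164 0.0792]
top index_post 0.63 [194.6 263.3] [0.5674 0.0448]
top jig 0.91 [218.9 277.3] [0.4921 0.0007]
scene knob_grip 0.6 [208.7 269.9] [0.5115 0.0162]
scene pointer_tip 0.59 [224.4 291.8] [0.5244 0.0787]
scene index_post 0.95 [237.1 278.9] [0.5722 0.0485]
scene jig 0.92 [226.7 269.2] [0.5077 0.0118]
scene outline 0.63 [205.4, 236.4, 219.0, 261.9]
{'time_s': 0.6, 'joints': array([ 86.294 ,  20.5445,   0.6802,  -0.0001, -70.136 , -16.5069]), 'qd': array([ 0.0484, -0.059 ,  0.0312,  0.0441,  0.0601,  0.0223]), 'joint_torque': array([  0.0006, -58.199 ,  29.3183,   6.9997,   0.0124,  -0.    ]), 'tcp_pos': array([0.2332, 0.6334, 0.2266]), 'eef_rot': array([179.9998,   0.    , -20.2129]), 'contact_force': array([-0.5336,  0.432 ,  0.2682]), 'moment': array([-0.0187, -0.0187,  0.0034]), 'gripper_force': 0.0, 'gripper_width': 0.0876972448311837}
```

View pics/top0.png

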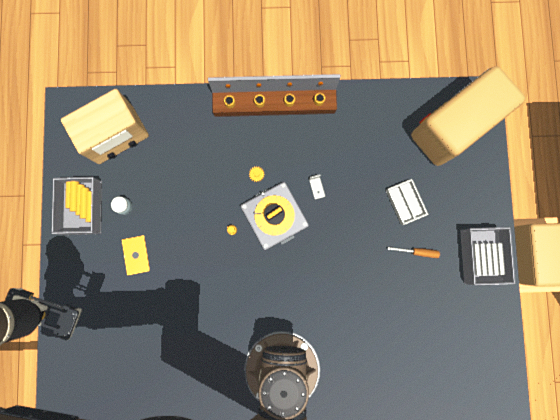

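View pics/scene0.png

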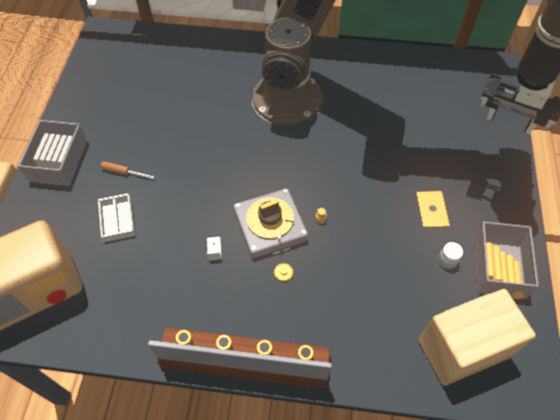

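The top view shows the jig near (275,215) and the knob bar rising to the right. The scene view shows the jig near (270,220). I'll enlarge both and measure the edges.

Run:
```python
from h import *
a=cv2.imread("pics/top0.png")[172:257,228:318];b=cv2.imread("pics/scene0.png")[180:265,225:315]
f=lambda i:cv2.resize(i,(400,378),interpolation=cv2.INTER_CUBIC)
cv2.imwrite("pics/crop0.png",np.hstack([f(a),f(b)]))
for cam in("top","scene"):
    c=viewer.capture(cam)
    for l in("jig","dial","knob_grip"):
        for q in outline_of(l,cam)[:1]:
            m=q["mask"].astype(np.uint8);M=cv2.moments(m,True);print(cam,l,q["score"],m.sum(),M["m10"]/M["m00"],M["m01"]/M["m00"],cv2.minAreaRect(cv2.findNonZero(m)))
    # gold plate centroid
    hsv=cv2.cvtColor(c["image"],cv2.COLOR_BGR2HSV)
    g=((hsv[...,0]>18)&(hsv[...,0]<32)&(hsv[...,1]>120)&(hsv[...,2]>100)).astype(np.uint8)
    n,lab,st,ce=cv2.connectedComponentsWithStats(g)
    for i in range(1,n):
        if st[i,4]>100 and 235<ce[i][0]<300 and 190<ce[i][1]<240:
            p=cv2.convexHull(cv2.findNonZero((lab==i).astype(np.uint8)))
            e=cv2.fitEllipse(p);print(cam,"gold ell",e,atz(c,(e[0][1],e[0][0]),.05))
    print(c["camera_from_world"],px(c,np.array([.5,.01,.0])))
```

```text
top jig 0.82 2675 273.8826168224299 215.7588785046729 ((274.24847412109375, 216.30084228515625), (56.11958312988281, 51.30335235595703), 60.75117874145508)
top dial 0.62 927 274.1995685005394 215.99892125134843 ((274.0, 215.5), (39.0, 40.0), 90.0)
top knob_grip 0.5 61 274.39344262295083 212.49180327868854 ((274.1922912597656, 212.5384521484375), (3.8829009532928467, 15.254255294799805), 56.30992889404297)
top gold ell ((273.8344421386719, 214.2772979736328), (38.142822265625, 38.87704086303711), 42.9838752746582) [0.50311488 0.01214155]
[[-0.02769883 -0.99961296  0.00259055  0.0232434 ]
 [ 0.99315364 -0.02722544  0.11359854 -0.5281533 ]
 [-0.11348405  0.00571936  0.99352336 -1.52590452]
 [ 0.          0.          0.          1.        ]] [274.48044991 216.63462883]
scene jig 0.86 3398 269.6068275456151 223.11859917598588 ((270.4847412109375, 222.95700073242188), (61.65301513671875, 61.56181335449219), 70.46334838867188)
scene dial 0.89 905 269.01546961325965 221.1657458563536 ((269.5, 218.0), (38.0, 45.0), 90.0)
scene knob_grip 0.55 485 269.3567010309278 212.0680412371134 ((269.5, 212.0), (24.0, 23.0), 90.0)
[[-0.12494567  0.99216128 -0.00214008  0.02106649]
 [-0.84993911 -0.10592196  0.51612407  0.40076484]
 [ 0.51185163  0.06630641  0.85651116 -1.83832091]
 [ 0.          0.          0.          1.        ]] [268.95587789 224.34971618]
```

View pics/crop0.png

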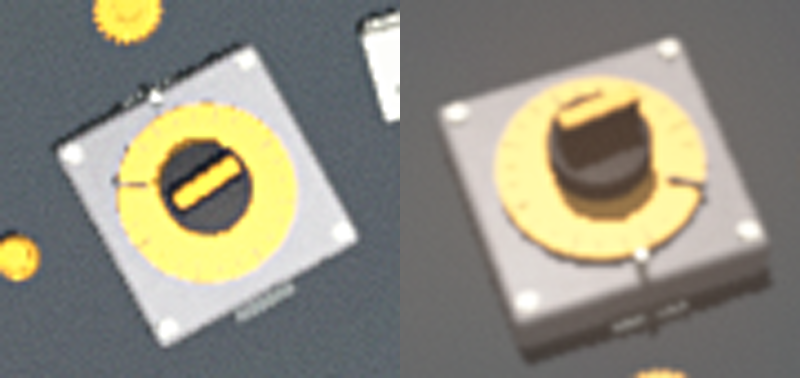

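The crops show the casting corners, the bar's gold-lit top at (207,180) in the left panel, the pointer at (133,184) and the index post at (156,97). In the right panel the pointer is at (288,183) and the post at (242,255). Next I'll fit the jig pose from these.

Run:
```python
from h import *
from scipy.optimize import least_squares
np.set_printoptions(precision=4,suppress=True)
C={k:viewer.capture(k) for k in("top","scene")};off={"top":(228,172),"scene":(225,180)}
def P(cam,x,y):return np.array([x/4.444-.5+off[cam][0],y/4.447-.5+off[cam][1]])
cor={"top":[(250,45),(357,238),(165,347),(57,150)],"scene":[(368,240),(280,38),(40,105),(120,325)]}
for cam in cor:
  for p in cor[cam]:
    q=P(cam,*p);print(cam,atz(C[cam],(q[1],q[0]),.04))
# bar-top masks
for cam,(cx,cy) in(("top",(207,180)),("scene",(198,108))):
    im=C[cam]["image"];hsv=cv2.cvtColor(im,cv2.COLOR_BGR2HSV)
    g=((hsv[...,0]>14)&(hsv[...,0]<34)&(hsv[...,1]>90)&(hsv[...,2]>120)).astype(np.uint8)
    n,lab,st,ce=cv2.connectedComponentsWithStats(g,connectivity=4)
    p=P(cam,cx,cy)
    i=min(range(1,n),key=lambda i:np.hypot(*(ce[i]-p))+(st[i,4]<15)*99)
    ys,xs=np.where(lab==i);w=np.array([atz(C[cam],(y,x),.12) for x,y in zip(xs,ys)])
    u,s,vt=np.linalg.svd(w-w.mean(0),full_matrices=False);print(cam,"bar",st[i],w.mean(0),np.degrees(np.arctan2(vt[0,1],vt[0,0])),np.ptp((w-w.mean(0))@vt.T,axis=0))
    a,b,z=("pt",.056,0),("ix",.067,0),0
for cam,n,x,y,z in(("top","pt",133,184,.056),("scene","pt",288,183,.056),("top","ix",156,97,.067),("scene","ix",242,255,.067)):
    q=P(cam,x,y);print(cam,n,atz(C[cam],(q[1],q[0]),z))
```

```text
top [ 0.6122 -0.0239]
top [ 0.4655 -0.0987]
top [0.3892 0.0454]
top [0.5372 0.1219]
scene [0.5389 0.1242]
scene [0.3939 0.0513]
scene [ 0.4653 -0.0974]
scene [ 0.6174 -0.0214]
top bar [254 195  40  40 996] [0.4944 0.0123] 130.1616156285943 [0.1227 0.1231]
scene bar [251 198  42  38 624] [0.5349 0.0316] 46.28793641514971 [0.1236 0.0954]
top pt [0.5086 0.0656]
scene pt [0.5132 0.0704]
top ix [0.571  0.0469]
scene ix [0.5741 0.0489]
```

```bash
cat >> h.py <<'E'
from scipy.spatial.transform import Rotation as Ro
def to(p,yaw):
    s=r.get_state();R=Ro.from_euler('xyz',s["eef_rot"],degrees=True)
    G=Ro.from_euler('xyz',[180,0,yaw],degrees=True)
    print("shift cm",np.round(R.inv().apply(np.array(p)-s["tcp_pos"])*100,2),"turn",np.round((R.inv()*G).as_rotvec(),3))
E
python3 - <<'E'
from h import *
C={k:viewer.capture(k) for k in("top","scene")};off={"top":(228,172),"scene":(225,180)}
for cam,pts in(("top",[(172,200),(240,160)]),("scene",[(157,120),(238,96)])):
    w=[]
    for x,y in pts: w.append(atz(C[cam],(y/4.447-.5+off[cam][1],x/4.444-.5+off[cam][0]),.12))
    d=w[1]-w[0];print(cam,(w[0]+w[1])/2,np.hypot(*d),np.degrees(np.arctan2(d[1],d[0])))
to([.5025,.0127,.2],-61)
E
```

```text
top [0.50342355 0.01210151] 0.055587237320556725 -60.9905821835729
scene [0.50484706 0.01302139] 0.05220745434272122 116.47787100146502
shift cm [46.71 48.94  2.66] turn [ 0.    -0.     0.712]
```

>>> {"fn": "move_arm", "kwargs": {"targets": [[[46.7,48.9,2.0],[0,0,0.72]],[[46.7,48.9,2.0],[0,0,0.72]],[[46.7,48.9,2.0],[0,0,0.72]],[[46.7,48.9,2.0],[0,0,0.72]],[[46.7,48.9,2.0],[0,0,0.72]]], "jaw": 5, "squeeze": 20}}

```text
time_s: 1.82
tcp_pos: [0.3581, 0.3451, 0.2176]
eef_rot: [-180.0, 0.0, -61.6]
contact_force: [1.3, 0.7, 0.5]
gripper_width: 0.0502
gripper_force: 0.0
```

```bash
python3 -c "
from h import *
to([.503,.0126,.2],-62)"
```

```text
shift cm [36.13  3.09  1.74] turn [-0.001  0.     0.008]
```

>>> {"fn": "move_arm", "kwargs": {"targets": [[[36.1,3.1,1.7],[0,0,0]],[[36.1,3.1,1.7],[0,0,0]],[[36.1,3.1,1.7],[0,0,0]],[[36.1,3.1,1.7],[0,0,0]],[[36.1,3.1,1.7],[0,0,0]]]}}

```text
time_s: 2.45
tcp_pos: [0.4834, 0.0591, 0.2032]
eef_rot: [-179.9, -0.0, -61.4]
contact_force: [1.1, 1.7, 1.3]
gripper_width: 0.0499
gripper_force: 0.0
```

>>> {"fn": "move_arm", "kwargs": {"targets": [[[0,0,0],[0,0,0]],[[0,0,0],[0,0,0]]]}}

```text
time_s: 2.7
tcp_pos: [0.4828, 0.0606, 0.2027]
eef_rot: [-180.0, 0.0, -61.6]
contact_force: [0.0, 0.5, 0.7]
gripper_width: 0.0501
gripper_force: 0.0
```

```bash
python3 -c "
from h import *
to([.503,.0126,.14],-62);to([.503,.0126,.087],-62)"
```

```text
shift cm [5.18 0.51 6.27] turn [-0.     0.     0.008]
shift cm [ 5.18  0.51 11.57] turn [-0.     0.     0.008]
```

Move over it at z = 0.135, above the bar top (0.120), then check with a picture.

>>> {"fn": "move_arm", "kwargs": {"targets": [[[5.2,0.5,2.0],[0,0,0.008]],[[5.2,0.5,5.0],[0,0,0.008]],[[5.2,0.5,6.7],[0,0,0.008]],[[5.2,0.5,6.7],[0,0,0.008]]]}}

```text
time_s: 3.2
tcp_pos: [0.5023, 0.014, 0.1348]
eef_rot: [179.9, 0.0, -61.8]
contact_force: [-0.6, -0.4, -0.0]
gripper_width: 0.0497
gripper_force: 0.0
```

Run:
```python
from h import *
s=r.get_state();print(s["tcp_pos"],s["eef_rot"])
ims=[]
for cam,(x,y) in(("top",(238,182)),("scene",(235,172))):
    c=viewer.capture(cam);ims.append(cv2.resize(c["image"][y:y+66,x:x+70],(400,377),interpolation=cv2.INTER_CUBIC))
    print(cam,px(c,s["tcp_pos"]),px(c,np.array([.503,.0126,.12])))
cv2.imwrite("pics/c1.png",np.hstack(ims))
```

```text
[0.50228416 0.01396908 0.13481252] [ 1.79871023e+02  2.14504271e-02 -6.18011939e+01]
top [273.27473468 211.85876986] [273.70774054 212.11061471]
scene [269.34114535 200.07333079] [268.90728774 203.19108784]
```

View pics/c1.png

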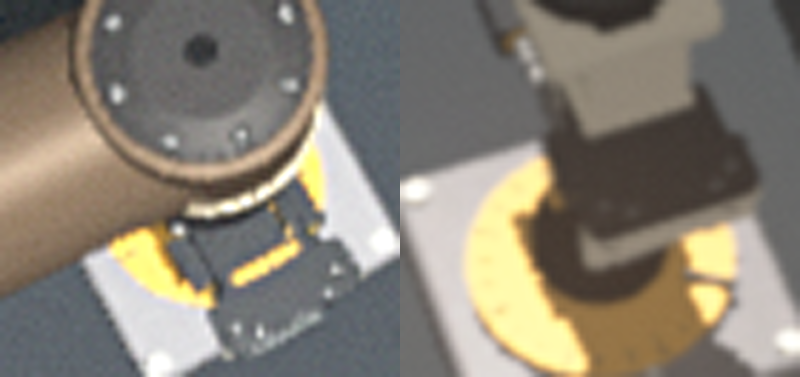

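The top view shows the bar parallel to the gripper and between the fingers, at about (265,262) in the crop. I'll descend with a force check.

>>> {"fn": "move_arm", "kwargs": {"targets": [[[0,0,0.8],[0,0,0]],[[0,0,1.4],[0,0,0]],[[0,0,2.0],[0,0,0]]]}}

```text
time_s: 3.68
tcp_pos: [0.5032, 0.0129, 0.1154]
eef_rot: [-180.0, 0.0, -61.9]
contact_force: [0.6, 0.6, -0.6]
gripper_width: 0.0501
gripper_force: 0.0
```

>>> {"fn": "move_arm", "kwargs": {"targets": [[[0,0,0.8],[0,0,0]],[[0,0,1.6],[0,0,0]],[[0,0,2.3],[0,0,0]],[[0,0,2.6],[0,0,0]],[[0,0,2.6],[0,0,0]]]}}

```text
time_s: 4.3
tcp_pos: [0.5031, 0.0127, 0.0895]
eef_rot: [180.0, -0.0, -61.9]
contact_force: [0.2, 0.2, -1.0]
gripper_width: 0.0501
gripper_force: 0.0
```

>>> {"fn": "move_arm", "kwargs": {"targets": [[[0,0,0],[0,0,0]],[[0,0,0],[0,0,0]],[[0,0,0],[0,0,0]],[[0,0,0],[0,0,0]]], "jaw": 1.8, "squeeze": 5}}

```text
time_s: 4.8
tcp_pos: [0.5032, 0.0128, 0.0898]
eef_rot: [-180.0, -0.0, -61.9]
contact_force: [-0.3, 0.3, -0.5]
gripper_width: 0.0195
gripper_force: 0.0
```

>>> {"fn": "move_arm", "kwargs": {"targets": [[[0,0,0],[0,0,0]],[[0,0,0],[0,0,0]],[[0,0,0],[0,0,0]]], "jaw": 0.5, "squeeze": 25}}

```text
time_s: 5.18
tcp_pos: [0.5021, 0.0124, 0.0893]
eef_rot: [179.9, 0.0, -61.9]
contact_force: [-5.5, -1.5, 1.8]
gripper_width: 0.0142
gripper_force: 25.0
```

```bash
python3 -c "
from h import *
s=r.get_state()
for k in('tcp_pos','eef_rot','contact_force','moment','gripper_width','gripper_force'):print(k,s[k])"
```

```text
tcp_pos [0.5020523  0.01241255 0.08933002]
eef_rot [ 1.79881818e+02  2.61662467e-02 -6.19424046e+01]
contact_force [-5.49350431 -1.47994611  1.84538984]
moment [-0.27636944  1.94685003  0.01828903]
gripper_width 0.0141690429756043
gripper_force 24.999980628490448
```

>>> {"fn": "move_arm", "kwargs": {"targets": [[[0,0.1,0],[0,0,0]],[[0,0.1,0],[0,0,0]],[[0,0.1,0],[0,0,0]]]}}

```text
time_s: 5.55
tcp_pos: [0.502, 0.0123, 0.0894]
eef_rot: [180.0, 0.0, -61.9]
contact_force: [-3.7, 0.6, -3.0]
gripper_width: 0.0141
gripper_force: 25.0
```

>>> {"fn": "move_arm", "kwargs": {"targets": [[[0,0,0.1],[0,0,0]],[[0,0,0.2],[0,0,0]],[[0,0,0.3],[0,0,0]],[[0,0,0.3],[0,0,0]]]}}

```text
time_s: 6.05
tcp_pos: [0.502, 0.0123, 0.0867]
eef_rot: [180.0, 0.0, -61.9]
contact_force: [-5.9, 0.8, 0.2]
gripper_width: 0.0142
gripper_force: 25.0
```

>>> {"fn": "move_arm", "kwargs": {"targets": [[[0,0.05,0.05],[0,0,0]],[[0,0.05,0.1],[0,0,0]],[[0,0.05,0.1],[0,0,0]],[[0,0.05,0.1],[0,0,0]]]}}

```text
time_s: 6.55
tcp_pos: [0.502, 0.0122, 0.0858]
eef_rot: [-180.0, 0.0, -61.9]
contact_force: [-4.1, 2.4, 3.0]
gripper_width: 0.0137
gripper_force: 25.0
```

>>> {"fn": "move_arm", "kwargs": {"targets": [[[0,0,0.05],[0,0,0]],[[0,0,0.1],[0,0,0]],[[0,0,0.1],[0,0,0]],[[0,0,0.1],[0,0,0]]]}}

```text
time_s: 7.05
tcp_pos: [0.5021, 0.0122, 0.0852]
eef_rot: [-180.0, -0.0, -61.9]
contact_force: [-6.6, 2.4, 5.7]
gripper_width: 0.014
gripper_force: 25.0
```

>>> {"fn": "move_arm", "kwargs": {"targets": [[[-0.1,0.08,0.03],[0,0,0]],[[-0.1,0.08,0.05],[0,0,0]],[[-0.1,0.08,0.05],[0,0,0]],[[-0.1,0.08,0.05],[0,0,0]]]}}

```text
time_s: 7.55
tcp_pos: [0.5019, 0.0124, 0.0851]
eef_rot: [-179.9, -0.1, -61.9]
contact_force: [-2.5, -0.8, 7.2]
gripper_width: 0.0137
gripper_force: 25.0
```

>>> {"fn": "move_arm", "kwargs": {"targets": [[[0,0,0.05],[0,0,0]],[[0,0,0.05],[0,0,0.05]],[[0,0,0.05],[0,0,0.1]],[[0,0,0.05],[0,0,0.1]]]}}

```text
time_s: 8.05
tcp_pos: [0.502, 0.0125, 0.0847]
eef_rot: [-179.9, -0.1, -67.7]
contact_force: [-2.8, -2.0, 7.5]
gripper_width: 0.0139
gripper_force: 25.0
```

>>> {"fn": "move_arm", "kwargs": {"targets": [[[0,0,0],[0,0,0.05]],[[0,0,0],[0,0,0.1]],[[0,0,0],[0,0,0.1]]]}}

```text
time_s: 8.43
tcp_pos: [0.5022, 0.0126, 0.0847]
eef_rot: [-179.9, -0.0, -73.4]
contact_force: [-2.5, -1.4, 6.7]
gripper_width: 0.0139
gripper_force: 25.0
```

>>> {"fn": "move_arm", "kwargs": {"targets": [[[0,0,0],[0,0,0.05]],[[0,0,0],[0,0,0.1]],[[0,0,0],[0,0,0.1]]]}}

```text
time_s: 8.8
tcp_pos: [0.5023, 0.0127, 0.0847]
eef_rot: [-179.8, -0.0, -79.1]
contact_force: [-2.4, -1.6, 5.7]
gripper_width: 0.0142
gripper_force: 25.0
```

>>> {"fn": "move_arm", "kwargs": {"targets": [[[0,0,0],[0,0,0.05]],[[0,0,0],[0,0,0.1]],[[0,0,0],[0,0,0.1]]]}}

```text
time_s: 9.18
tcp_pos: [0.5024, 0.0127, 0.0843]
eef_rot: [-179.8, -0.0, -84.8]
contact_force: [1.2, -1.9, 2.0]
gripper_width: 0.0142
gripper_force: 25.0
```

Force fell to 2 N, so it may be in mesh. I'll test with a small push down.

>>> {"fn": "move_arm", "kwargs": {"targets": [[[0,0,0.05],[0,0,0]],[[0,0,0.1],[0,0,0]],[[0,0,0.1],[0,0,0]],[[0,0,0.1],[0,0,0]]]}}

```text
time_s: 9.68
tcp_pos: [0.5022, 0.0128, 0.0832]
eef_rot: [-179.8, 0.0, -84.8]
contact_force: [5.4, -3.6, -0.1]
gripper_width: 0.0139
gripper_force: 25.0
```

>>> {"fn": "move_arm", "kwargs": {"targets": [[[0.04,-0.08,0.1],[0,0,0]],[[0.04,-0.08,0.2],[0,0,0]],[[0.04,-0.08,0.3],[0,0,0]],[[0.04,-0.08,0.3],[0,0,0]]]}}

```text
time_s: 10.18
tcp_pos: [0.5022, 0.0126, 0.0798]
eef_rot: [-179.9, 0.0, -84.8]
contact_force: [5.5, -0.2, -0.8]
gripper_width: 0.0139
gripper_force: 25.0
```

>>> {"fn": "move_arm", "kwargs": {"targets": [[[0,0,0.05],[0,0,0]],[[0,0,0.1],[0,0,0]],[[0,0,0.15],[0,0,0]],[[0,0,0.15],[0,0,0]]]}}

```text
time_s: 10.68
tcp_pos: [0.5023, 0.0126, 0.0785]
eef_rot: [-179.9, 0.0, -84.8]
contact_force: [5.9, 0.1, 4.1]
gripper_width: 0.0138
gripper_force: 25.0
```

>>> {"fn": "move_arm", "kwargs": {"targets": [[[0,-0.1,0.05],[0,0,0]],[[0,-0.1,0.1],[0,0,0]],[[0,-0.1,0.1],[0,0,0]]]}}

```text
time_s: 11.05
tcp_pos: [0.5026, 0.0125, 0.0784]
eef_rot: [-180.0, 0.0, -84.8]
contact_force: [-1.9, 2.0, 16.6]
gripper_width: 0.0137
gripper_force: 25.0
```

Run:
```python
from h import *
s=r.get_state();print(s["tcp_pos"],s["contact_force"],s["moment"])
ims=[]
for cam,(x,y) in(("top",(238,182)),("scene",(235,190))):
    c=viewer.capture(cam);ims.append(cv2.resize(c["image"][y:y+66,x:x+70],(400,377),interpolation=cv2.INTER_CUBIC))
    print([(q["score"],q["location"],atz(c,q["location"],.056)) for q in pinpoint("pointer_tip",cam)[:2]])
    print([(q["score"],q["location"],atz(c,q["location"],.062)) for q in pinpoint("index_post",cam)[:2]])
cv2.imwrite("pics/c2.png",np.hstack(ims))
```

```text
[0.5025922  0.01252737 0.07838644] [-1.86495064  1.98498622 16.62624686] [0.58997984 0.55538075 0.00192245]
[(0.58, [219.2, 275.2], array([0.48628436, 0.00815741]))]
[]
[(0.66, [224.4, 293.6], array([0.52377028, 0.08365211]))]
[(0.74, [237.5, 280.2], array([0.57296144, 0.05219322])), (0.68, [227.4, 268.0], array([0.54554221, 0.01474373]))]
```

View pics/c2.png

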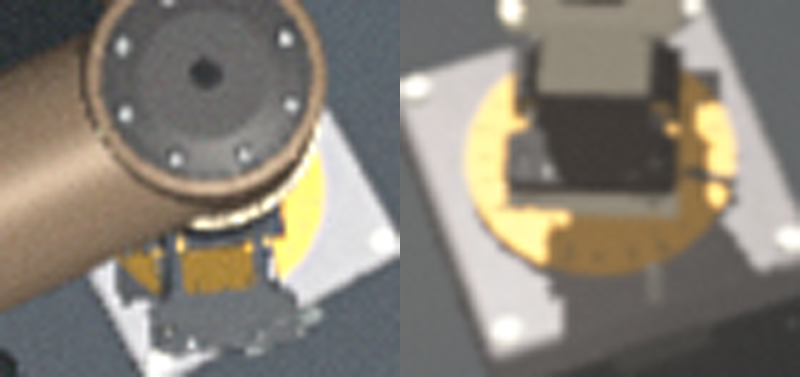

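The knob is home: 11 mm of travel, solid stop. I'll ease the push off slightly and turn clockwise.

>>> {"fn": "move_arm", "kwargs": {"targets": [[[0,0,-0.08],[0,0,0.08]],[[0,0,-0.08],[0,0,0.16]],[[0,0,-0.08],[0,0,0.24]],[[0,0,-0.08],[0,0,0.32]],[[0,0,-0.08],[0,0,0.4]]]}}

```text
time_s: 11.98
tcp_pos: [0.5032, 0.0126, 0.0785]
eef_rot: [-179.9, 0.0, -107.9]
contact_force: [4.2, -1.2, 4.9]
gripper_width: 0.0139
gripper_force: 25.0
```

>>> {"fn": "move_arm", "kwargs": {"targets": [[[0,0,0],[0,0,0.08]],[[0,0,0],[0,0,0.16]],[[0,0,0],[0,0,0.24]],[[0,0,0],[0,0,0.32]],[[0,0,0],[0,0,0.4]]]}}

```text
time_s: 12.6
tcp_pos: [0.5037, 0.0123, 0.0785]
eef_rot: [-179.9, 0.1, -130.8]
contact_force: [7.4, -3.7, 2.2]
gripper_width: 0.0141
gripper_force: 25.0
```

>>> {"fn": "move_arm", "kwargs": {"targets": [[[0,0,0],[0,0,0]],[[0,0,0],[0,0,0]]]}}

```text
time_s: 12.85
tcp_pos: [0.5037, 0.0123, 0.0785]
eef_rot: [-179.9, 0.1, -130.7]
contact_force: [7.8, -3.2, 3.6]
gripper_width: 0.0139
gripper_force: 25.0
```

Run:
```python
from h import *
s=r.get_state();print(s["tcp_pos"],s["eef_rot"],s["contact_force"],s["moment"],s["joints"])
ims=[]
for cam,(x,y) in(("top",(238,172)),("scene",(235,190))):
    c=viewer.capture(cam);ims.append(cv2.resize(c["image"][y:y+66,x:x+70],(400,377),interpolation=cv2.INTER_CUBIC))
    print([(q["score"],q["location"],atz(c,q["location"],.056)) for q in pinpoint("pointer_tip",cam)[:2]])
cv2.imwrite("pics/c3.png",np.hstack(ims))
```

```text
[0.50373048 0.01225246 0.07852793] [-1.79902381e+02  7.41713869e-02 -1.30650523e+02] [ 7.82618868 -3.18802368  3.61508986] [-1.27396252 -2.90916363  0.01398013] [ 23.81260222  13.20060632 -31.85343182   0.07957519 -44.83698127
 -64.51956334]
[]
[(0.8, [233.0, 285.7], array([0.55375842, 0.06508027]))]
```

View pics/c3.png

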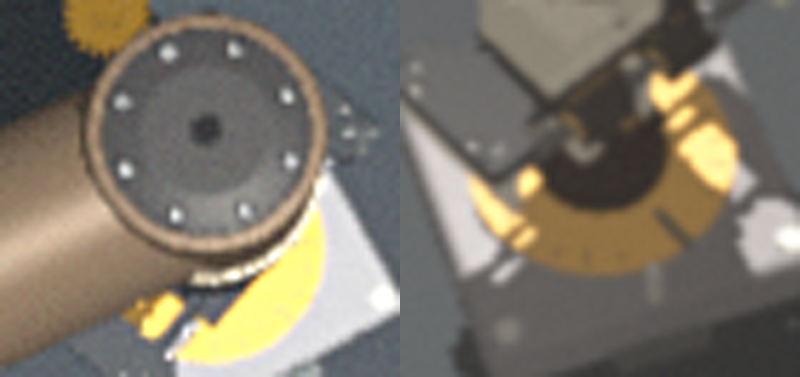

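The pointer shows at crop (270,228), about 20 degrees short of the post at (253,282). I'll measure by polar unwrapping.

```bash
cat >> h.py <<'E'
def prof(c,z,rs,angs,ctr):
    g=cv2.cvtColor(c["image"],cv2.COLOR_BGR2GRAY)
    P=np.array([[px(c,np.array([ctr[0]+q*np.cos(a),ctr[1]+q*np.sin(a),z])) for q in rs] for a in np.radians(angs)],np.float32)
    return cv2.remap(g,P[...,0],P[...,1],cv2.INTER_LINEAR).mean(1)
E
python3 - <<'E'
from h import *
c=viewer.capture("scene");A=np.arange(0,90,3)
for ctr in((.5035,.0135),(.505,.015)):
    print("ptr",[(int(a),int(v)) for a,v in zip(A,prof(c,.056,np.arange(.048,.066,.002),A,ctr))])
    print("idx",[(int(a),int(v)) for a,v in zip(A,prof(c,.067,np.arange(.073,.081,.001),A,ctr))])
c0=dict(c);c0["image"]=cv2.imread("pics/scene0.png")
for n in ("scene","top"):
    c0=viewer.capture(n);c0["image"]=cv2.imread(f"pics/{n}0.png")
    for ctr in ((.5035,.0135),(.502,.012)):
        print(n,ctr,"ptr0",[(int(a),int(v)) for a,v in zip(A,prof(c0,.056,np.arange(.048,.066,.002),A,ctr))][20:])
        print("idx0",[(int(a),int(v)) for a,v in zip(A,prof(c0,.067,np.arange(.073,.081,.001),A,ctr))][4:16])
E
```

```text
ptr [(0, 114), (3, 114), (6, 117), (9, 117), (12, 117), (15, 116), (18, 115), (21, 116), (24, 117), (27, 117), (30, 117), (33, 117), (36, 117), (39, 112), (42, 98), (45, 86), (48, 95), (51, 111), (54, 116), (57, 116), (60, 116), (63, 116), (66, 116), (69, 115), (72, 115), (75, 138), (78, 185), (81, 217), (84, 233), (87, 236)]
idx [(0, 105), (3, 105), (6, 105), (9, 105), (12, 105), (15, 105), (18, 104), (21, 105), (24, 112), (27, 117), (30, 106), (33, 100), (36, 99), (39, 95), (42, 87), (45, 91), (48, 95), (51, 94), (54, 94), (57, 92), (60, 94), (63, 99), (66, 98), (69, 118), (72, 139), (75, 158), (78, 167), (81, 142), (84, 103), (87, 91)]
ptr [(0, 112), (3, 115), (6, 117), (9, 117), (12, 117), (15, 115), (18, 115), (21, 116), (24, 117), (27, 117), (30, 116), (33, 117), (36, 117), (39, 112), (42, 98), (45, 85), (48, 94), (51, 110), (54, 115), (57, 116), (60, 116), (63, 116), (66, 116), (69, 114), (72, 114), (75, 128), (78, 173), (81, 212), (84, 231), (87, 236)]
idx [(0, 102), (3, 102), (6, 102), (9, 101), (12, 101), (15, 101), (18, 100), (21, 102), (24, 113), (27, 115), (30, 101), (33
[... 594 characters left out ...]
6), (87, 239)]
idx0 [(12, 198), (15, 196), (18, 197), (21, 194), (24, 221), (27, 248), (30, 222), (33, 179), (36, 177), (39, 178), (42, 180), (45, 181)]
top (0.5035, 0.0135) ptr0 [(60, 227), (63, 227), (66, 232), (69, 230), (72, 233), (75, 236), (78, 233), (81, 221), (84, 184), (87, 197)]
idx0 [(12, 166), (15, 158), (18, 149), (21, 138), (24, 189), (27, 224), (30, 154), (33, 131), (36, 136), (39, 151), (42, 162), (45, 177)]
top (0.502, 0.012) ptr0 [(60, 234), (63, 233), (66, 236), (69, 234), (72, 236), (75, 238), (78, 235), (81, 212), (84, 181), (87, 218)]
idx0 [(12, 190), (15, 185), (18, 170), (21, 165), (24, 195), (27, 240), (30, 180), (33, 152), (36, 163), (39, 174), (42, 183), (45, 196)]
```

>>> {"fn": "move_arm", "kwargs": {"targets": [[[-0.03,-0.1,0],[0,0,0.08]],[[-0.03,-0.1,0],[0,0,0.16]],[[-0.03,-0.1,0],[0,0,0.24]],[[-0.03,-0.1,0],[0,0,0.3]],[[-0.03,-0.1,0],[0,0,0.3]]]}}

```text
time_s: 13.82
tcp_pos: [0.5042, 0.0118, 0.0785]
eef_rot: [-179.9, 0.1, -147.9]
contact_force: [6.3, -2.9, 4.8]
gripper_width: 0.0138
gripper_force: 25.0
```

```bash
cat > m.py <<'E'
from h import *
s=r.get_state();print(s["tcp_pos"],s["eef_rot"],s["contact_force"])
A=np.arange(15,45,.5)
for n in("scene","top"):
    c=viewer.capture(n);cv2.imwrite(f"pics/last_{n}.png",c["image"])
    for ctr in((.5035,.0135),(.502,.012)):
        p=prof(c,.056,np.arange(.048,.066,.001),A,ctr);q=prof(c,.067,np.arange(.074,.081,.001),A,ctr)
        w=np.clip(np.median(p)-10-p,0,None);v=np.clip(q-np.percentile(q,70),0,None)*(abs(A-27)<7)
        print(n,ctr,"ptr",(w*A).sum()/w.sum(),"idx",(v*A).sum()/v.sum(),p[::6].round(),q[::6].round())
E
python3 m.py
```

```text
[0.50420301 0.01177308 0.07850191] [-1.79944952e+02  5.40144251e-02 -1.47884567e+02] [ 6.29194653 -2.92776099  4.80088286]
scene (0.5035, 0.0135) ptr 28.997694524495678 idx 25.502272081794946 [117. 118. 117. 111.  93.  89. 106. 115. 117. 117.] [103. 102. 104. 110. 112. 100.  96.  97.  97.  96.]
scene (0.502, 0.012) ptr 29.575998218791746 idx 24.157894736842106 [117. 118. 118. 113.  97.  88. 103. 114. 117. 117.] [108. 107. 108. 108. 108. 101. 102. 103. 102. 101.]
top (0.5035, 0.0135) ptr nan idx 21.820574162679424 [108. 106. 105. 107. 107. 107. 103.  99. 101. 121.] [106. 104. 104. 102.  95.  91.  92.  93.  91.  93.]
top (0.502, 0.012) ptr nan idx 22.58450704225352 [108. 107. 105. 106. 107. 108. 105. 101. 102. 115.] [106. 103. 104. 104.  99.  93.  91.  93.  92.  90.]m.py:9: RuntimeWarning: invalid value encountered in scalar divide
  print(n,ctr,"ptr",(w*A).sum()/w.sum(),"idx",(v*A).sum()/v.sum(),p[::6].round(),q[::6].round())
```

Close, about 1–2° left. I'll let go and withdraw for a clear look.

>>> {"fn": "move_arm", "kwargs": {"targets": [[[0,0,0],[0,0,0]],[[0,0,0],[0,0,0]],[[0,0,0],[0,0,0]],[[0,0,0],[0,0,0]]], "jaw": 4}}

```text
time_s: 14.42
tcp_pos: [0.503, 0.0119, 0.0777]
eef_rot: [180.0, -0.0, -147.9]
contact_force: [1.7, -0.6, 0.3]
gripper_width: 0.0391
gripper_force: 0.0
```

>>> {"fn": "move_arm", "kwargs": {"targets": [[[0,0,-1],[0,0,0]],[[0,0,-3],[0,0,0]],[[0,0,-6],[0,0,0]],[[0,0,-10],[0,0,0]],[[0,0,-10],[0,0,0]]]}}

```text
time_s: 15.05
tcp_pos: [0.5054, 0.0125, 0.1819]
eef_rot: [-179.9, 0.4, -147.8]
contact_force: [-0.0, -0.5, -0.5]
gripper_width: 0.0401
gripper_force: 0.0
```

```bash
python3 -c "
from h import *
to([.42,-.28,.2],-147.9)"
```

```text
shift cm [ 22.79 -20.22  -1.92] turn [-0.002  0.006  0.001]
```

>>> {"fn": "move_arm", "kwargs": {"targets": [[[23,-20,-2],[0,0,0]],[[23,-20,-2],[0,0,0]],[[23,-20,-2],[0,0,0]],[[23,-20,-2],[0,0,0]],[[23,-20,-2],[0,0,0]]]}}

```text
time_s: 15.68
tcp_pos: [0.4139, -0.2815, 0.1982]
eef_rot: [-180.0, 0.0, -147.9]
contact_force: [1.3, 1.0, -0.5]
gripper_width: 0.0397
gripper_force: 0.0
```

```bash
python3 m.py
python3 - <<'E'
from h import *
a=cv2.imread("pics/last_top.png")[180:246,238:308];b=cv2.imread("pics/last_scene.png")[190:256,235:305]
cv2.imwrite("pics/c4.png",np.hstack([cv2.resize(i,(400,377),interpolation=cv2.INTER_CUBIC) for i in(a,b)]))
E
```

```text
[ 0.41387587 -0.28149692  0.19820247] [-1.79998481e+02  1.05388935e-02 -1.47879725e+02] [ 1.32687787  1.03769831 -0.46071555]
scene (0.5035, 0.0135) ptr 29.018625034237193 idx nan [117. 117. 118. 111.  94.  89. 105. 117. 126. 137.] [103. 103. 104. 110. 112. 102. 108. 124. 140. 152.]
scene (0.502, 0.012) ptr 29.582480091012513 idx nan [117. 117. 118. 113.  97.  88. 103. 115. 121. 129.] [108. 108. 108. 109. 107. 102. 111. 126. 145. 158.]
top (0.5035, 0.0135) ptr 29.270873598763046 idx 26.93577981651376 [129. 128. 128. 124. 103.  88. 122. 176. 202. 209.] [ 90.  86.  86.  98. 121.  91.  79.  97. 142. 162.]
top (0.502, 0.012) ptr 29.796066433566434 idx 27.433823529411764 [131. 131. 131. 128. 109.  87. 115. 167. 192. 198.] [ 97.  92.  92. 101. 131. 106.  85. 102. 165. 186.]m.py:9: RuntimeWarning: invalid value encountered in scalar divide
  print(n,ctr,"ptr",(w*A).sum()/w.sum(),"idx",(v*A).sum()/v.sum(),p[::6].round(),q[::6].round())
```

View pics/c4.png

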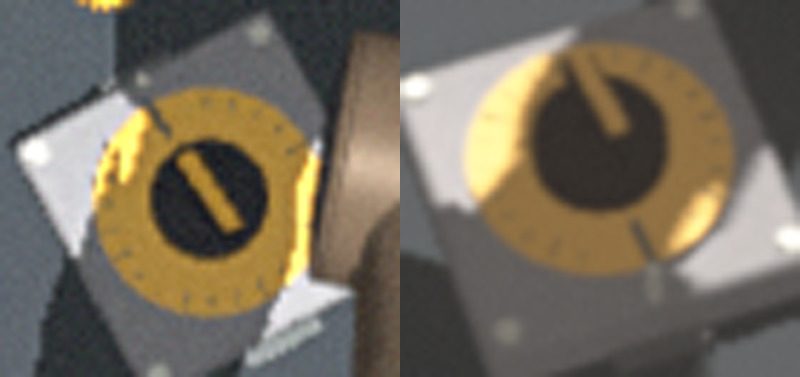

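The knob is down, and the pointer sits about 2° counter-clockwise of the post in both views. I'll regrasp and correct that.

```bash
python3 -c "
from h import *
to([.503,.0123,.17],-147.9)"
```

```text
shift cm [-23.25  20.38   2.78] turn [ 0.    -0.001 -0.004]
```

>>> {"fn": "move_arm", "kwargs": {"targets": [[[-23.2,20.4,2.8],[0,0,0]],[[-23.2,20.4,2.8],[0,0,0]],[[-23.2,20.4,2.8],[0,0,0]],[[-23.2,20.4,2.8],[0,0,0]],[[-23.2,20.4,2.8],[0,0,0]]]}}

```text
time_s: 16.4
tcp_pos: [0.5029, 0.0188, 0.1699]
eef_rot: [180.0, 0.0, -147.8]
contact_force: [1.2, -1.2, 1.5]
gripper_width: 0.0397
gripper_force: 0.0
```

>>> {"fn": "move_arm", "kwargs": {"targets": [[[0,0,0],[0,0,0]],[[0,0,0],[0,0,0]]]}}

```text
time_s: 16.65
tcp_pos: [0.5024, 0.0168, 0.1696]
eef_rot: [180.0, -0.1, -147.8]
contact_force: [-0.8, -1.1, 0.4]
gripper_width: 0.0396
gripper_force: 0.0
```

```bash
python3 -c "
from h import *
to([.503,.0123,.079],-147.9)"
```

```text
shift cm [ 0.18 -0.41  9.06] turn [ 0.    -0.001  0.002]
```

>>> {"fn": "move_arm", "kwargs": {"targets": [[[0.2,-0.4,1.5],[0,0,0]],[[0.2,-0.4,3.5],[0,0,0]],[[0.2,-0.4,5],[0,0,0]],[[0.2,-0.4,6.5],[0,0,0]],[[0.2,-0.4,7.5],[0,0,0]]]}}

```text
time_s: 17.27
tcp_pos: [0.5032, 0.0115, 0.0939]
eef_rot: [180.0, -0.0, -147.9]
contact_force: [0.1, 0.1, 0.2]
gripper_width: 0.0397
gripper_force: 0.0
```

>>> {"fn": "move_arm", "kwargs": {"targets": [[[0,0,0.6],[0,0,0]],[[0,0,1.2],[0,0,0]],[[0,0,1.4],[0,0,0]],[[0,0,1.4],[0,0,0]]], "jaw": 2}}

```text
time_s: 17.77
tcp_pos: [0.5036, 0.012, 0.0811]
eef_rot: [-180.0, 0.0, -147.9]
contact_force: [0.8, 0.1, 0.8]
gripper_width: 0.0203
gripper_force: 0.0
```

>>> {"fn": "move_arm", "kwargs": {"targets": [[[0,0,0],[0,0,0]],[[0,0,0],[0,0,0]],[[0,0,0],[0,0,0]]], "jaw": 0.5}}

```text
time_s: 18.15
tcp_pos: [0.5039, 0.0117, 0.0813]
eef_rot: [-180.0, 0.0, -147.9]
contact_force: [3.1, -4.4, -0.4]
gripper_width: 0.0137
gripper_force: 25.0
```

>>> {"fn": "move_arm", "kwargs": {"targets": [[[0,0,0.02],[0,0,0.02]],[[0,0,0.02],[0,0,0.036]],[[0,0,0.02],[0,0,0.036]]]}}

```text
time_s: 18.52
tcp_pos: [0.504, 0.0116, 0.0813]
eef_rot: [-180.0, 0.0, -149.9]
contact_force: [2.2, -5.2, 1.2]
gripper_width: 0.014
gripper_force: 25.0
```

```bash
python3 m.py; python3 -c "
from h import *
s=r.get_state();print(s['eef_rot'],s['moment'])"
```

```text
[0.50395423 0.01164565 0.081289  ] [-1.79953250e+02  3.39789528e-02 -1.49924950e+02] [ 2.21758537 -5.19403574  1.24972048]
scene (0.5035, 0.0135) ptr 27.62410306588389 idx 26.513076923076923 [117. 118. 116. 104.  90.  97. 112. 117. 117. 117.] [103. 103. 103. 107. 113. 103.  98.  98.  97.  96.]
scene (0.502, 0.012) ptr 28.24707846410684 idx 27.944358578052547 [117. 118. 117. 108.  92.  94. 110. 116. 117. 117.] [108. 108. 107. 104. 107. 106. 104. 104. 103. 102.]
top (0.5035, 0.0135) ptr nan idx 21.78581460674157 [108. 107. 105. 105. 107. 107. 103.  98. 104. 130.] [106. 104. 107. 103.  95.  92.  89.  94.  91.  92.]
top (0.502, 0.012) ptr nan idx 22.580116533139112 [108. 107. 105. 105. 107. 108. 105. 100. 103. 121.] [106. 104. 106. 106.  99.  93.  89.  95.  92.  90.]
[-1.79952193e+02  3.55545370e-02 -1.49911433e+02] [-1.71800661 -0.90356306  0.11038613]m.py:9: RuntimeWarning: invalid value encountered in scalar divide
  print(n,ctr,"ptr",(w*A).sum()/w.sum(),"idx",(v*A).sum()/v.sum(),p[::6].round(),q[::6].round())
```

>>> {"fn": "move_arm", "kwargs": {"targets": [[[0,0,0],[0,0,0.01]],[[0,0,0],[0,0,0.01]]]}}

```text
time_s: 18.88
tcp_pos: [0.504, 0.0116, 0.0813]
eef_rot: [-180.0, 0.0, -150.5]
contact_force: [2.6, -5.0, 1.3]
gripper_width: 0.014
gripper_force: 25.0
```

>>> {"fn": "move_arm", "kwargs": {"targets": [[[0,0,0],[0,0,0]],[[0,0,0],[0,0,0]],[[0,0,0],[0,0,0]],[[0,0,0],[0,0,0]]], "jaw": 4}}

```text
time_s: 19.38
tcp_pos: [0.5034, 0.012, 0.0807]
eef_rot: [180.0, -0.0, -150.5]
contact_force: [-0.5, -0.9, -0.9]
gripper_width: 0.04
gripper_force: 0.0
```

>>> {"fn": "move_arm", "kwargs": {"targets": [[[0,0,-1],[0,0,0]],[[0,0,-3],[0,0,0]],[[0,0,-6],[0,0,0]],[[0,0,-11],[0,0,0]],[[0,0,-11],[0,0,0]]]}}

```text
time_s: 20.0
tcp_pos: [0.5059, 0.0126, 0.1955]
eef_rot: [-179.9, 0.5, -150.5]
contact_force: [-0.5, 0.3, -0.3]
gripper_width: 0.04
gripper_force: 0.0
```

```bash
python3 -c "
from h import *
to([.3,.5,.22],-150)"
```

```text
shift cm [-6.13 52.56 -2.51] turn [-0.002  0.008 -0.008]
```

>>> {"fn": "move_arm", "kwargs": {"targets": [[[-6,52.5,-2.5],[0,0,0]],[[-6,52.5,-2.5],[0,0,0]],[[-6,52.5,-2.5],[0,0,0]],[[-6,52.5,-2.5],[0,0,0]],[[-6,52.5,-2.5],[0,0,0]]]}}

```text
time_s: 20.62
tcp_pos: [0.3804, 0.301, 0.2061]
eef_rot: [180.0, 0.0, -150.5]
contact_force: [1.8, 0.1, -0.3]
gripper_width: 0.0401
gripper_force: 0.0
```

>>> {"fn": "move_arm", "kwargs": {"targets": [[[0,27,0],[0,0,0]],[[0,27,0],[0,0,0]],[[0,27,0],[0,0,0]],[[0,27,0],[0,0,0]],[[0,27,0],[0,0,0]]]}}

```text
time_s: 21.25
tcp_pos: [0.2467, 0.5368, 0.205]
eef_rot: [-180.0, -0.0, -150.4]
contact_force: [0.1, -0.7, -0.2]
gripper_width: 0.0403
gripper_force: 0.0
```

```bash
python3 m.py
python3 - <<'E'
from h import *
a=cv2.imread("pics/last_top.png")[180:246,238:308];b=cv2.imread("pics/last_scene.png")[190:256,235:305]
cv2.imwrite("pics/c5.png",np.hstack([cv2.resize(i,(400,377),interpolation=cv2.INTER_CUBIC) for i in(a,b)]))
E
```

```text
[0.24670305 0.53676595 0.2049999 ] [-1.79980284e+02 -2.01281403e-02 -1.50362371e+02] [ 0.07321062 -0.66289635 -0.2225074 ]
scene (0.5035, 0.0135) ptr 26.651322659241206 idx 26.793089652082067 [243. 243. 239. 217. 196. 224. 239. 241. 242. 242.] [166. 170. 166. 205. 243. 196. 156. 158. 156. 162.]
scene (0.502, 0.012) ptr 27.384185773074655 idx 27.574541123721453 [243. 242. 239. 220. 193. 213. 232. 237. 241. 242.] [191. 193. 189. 196. 236. 218. 180. 178. 174. 174.]
top (0.5035, 0.0135) ptr 27.60818570128142 idx 26.22397503576891 [230. 229. 230. 213. 181. 198. 228. 232. 230. 230.] [153. 144. 130. 186. 220. 148. 126. 129. 144. 157.]
top (0.502, 0.012) ptr 27.976773245130463 idx 26.825196991863663 [233. 233. 234. 222. 187. 198. 230. 236. 234. 234.] [182. 167. 160. 194. 244. 181. 149. 159. 169. 181.]
```

View pics/c5.png

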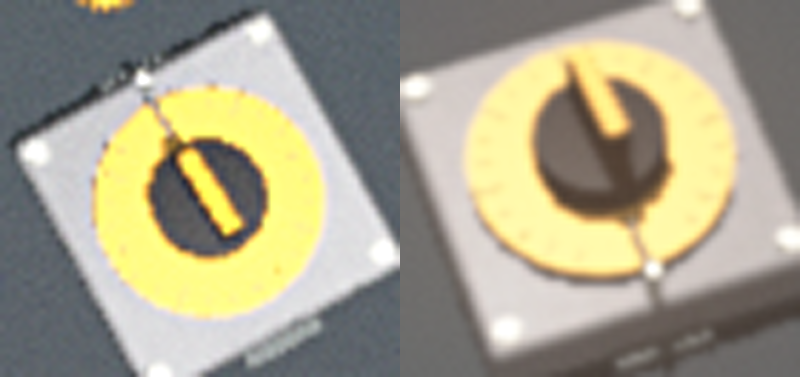

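The pointer now runs straight to the post in both views, at (145,85) in the top crop and (653,265) in the scene crop. The angles agree to within about 1°, and the knob is down. I'm handing in.

```bash
python3 -c "
from h import *
print(r.close_job())"
```

```text
the job is handed in; nothing more can be done
None
```

The job is handed in: the knob is in mesh, fully home and left down, and the pointer lines up with the index post to within about 1°; the teeth saw only light force (wrist reading under about 8 N until they meshed), and the arm touched nothing but the knob.

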